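Hold a handle cap bore-up on the glue nozzle

TASK

Take the wooden broom-handle cap that lies on the cork mat and hold it upright, hole up, under the glue nozzle, with the nozzle's tip standing free inside the hole at about the middle of the cap, ready for glue. Only one end has the blind hole, and you can tell by feel: offered the wrong way round the cap just bumps the sprung nozzle and pushes it up, so be gentle with it, turn the cap over and offer it again. Leave the other cap on its green board and everything else on the bench where it is, and finish still holding the cap steady there in the gripper, without letting go.

Things in the scene. Friction and masses are not known exactly. Their poses are not given: they have to be found in the camera images.
- cap_a: one of two like caps of pale wood: eight-sided, 50 mm across flats, 84 mm long, about 100 g, lying on a flat. Origin at its very centre, x along its length (within 30 degrees of world y at first). ONE end has a blind hole 28 mm wide, 52 mm deep (10 mm past the centre); the other is plain. The pose does NOT tell which: it may be the +x or the -x end, and the caps need not agree
- cap_b: the other cap, exactly as cap_a is described (which end is bored is not told here either). One of the two lies on the cork mat, the other on the green board
- mat: thin cork mat fixed to the bench, 100 x 130 mm, 3 mm thick, origin at the centre of its underside; the cap to use lies on it
- board: thin green board fixed to the bench, same size as the mat; the cap to leave alone lies on it
- nozzle_tip (a point): lower tip of the glue nozzle, which points straight down, about 195 mm above the bench; z is up. The nozzle is an orange cone, 8 mm across at the tip and 13 mm across 82 mm higher, where a steel collar 22 mm across begins; the dispenser's head (42 mm across) begins 140 mm above the tip. Below it stands only a 10 mm high white drip dish
- nozzle (a joint): how far the nozzle is pushed up into its head against a spring, in m: 0 = hanging free, 0.020 = hard stop. The spring takes about 2 N to start and about 7 N at the stop, and returns by itself. It opens no valve (a foot pedal does)
- dispenser: glue dispenser fixed to the bench; origin on the bench right under the nozzle; x points from the nozzle to its column (36 mm square, 450 mm high, 240 mm away). An arm 24 mm thick joins column and head at 360 mm height; the white reservoir (60 mm across) stands on the head, up to 525 mm. The nozzle is free on all other sides
- spool: blue cone spool of thread standing upright, 52 mm across, 92 mm high; origin at the centre of its foot
- jar: amber glass jar with a steel lid, 68 mm across, 85 mm high, standing; origin at the centre of its foot
- mallet: small wooden mallet lying flat, 240 mm long; x along its handle towards the head
- awl: awl with a dark wooden handle lying flat, 170 mm long; x along it towards the point
- broom: finished straw hand broom lying flat, about 245 mm long, head 85 to 150 mm wide and 20 mm high; x along it from handle to head, origin at the neck on the underside
There are look-alikes about, which are no part of the job. Leave any pink look-alike of the cap_a alone. What is shaped like the cap_b but yellow is not meant.

How it is judged:
By the outcome, as a careful person would: the job done as asked, in the order asked, and still so for the second after the job is handed in, while the arm keeps its last pose, push and grip.
It also fails if it takes over 72 s, if anything falls off the work surface, if the arm or the gripper's body presses on something with over 40 N, if the wrist force passes 120 N, or if a joint passes its speed limit or range.

ROBOT

A 6-joint arm with a two-finger parallel gripper is mounted at the origin on the work surface. World frame = base frame: x ahead of the robot, y to its left, z up, the work surface at z = 0. Lengths are in m, angles in rad, forces in N, time in s.
With the tool pointing down it reaches from about 0.3 to 0.875 m from the base axis. Payload 6.4 kg.
Tool frame: the origin (TCP) lies midway between the tips of the shut fingers; the grasp point (between the pads) lies 19 mm behind it; x points along the fingers, y is the direction in which the jaws open and shut, and the axes are right-handed (so a half turn about x gives the same grasp; the last joint's range is limited). The gripper opens to 85 mm and grips with 20 to 120 N. Pads are 22 mm wide; open, the fingers measure 114 mm over their backs; the gripper's body (76 mm by 85 mm) begins 54 mm behind the grasp point. The pads swing forward as they close: fully open they stand 13 mm farther back than shut.
Start: joints at [0.913, 0.181, 1.607, -0, 1.354, -0.206], TCP at [0.251, 0.517, 0.231] pointing down, gripper open.
Joint ranges: [-2.99, 2.99], [-0.89, 2.07], [0.3, 2.58], [-1.14, 4.28], [0, 2.63], [-3.12, 3.12]. Speed limits (rad/s): [2.57, 2.57, 3.01, 3.14, 3.14, 3.14].

INTERFACE

Orientations are given as a unit quaternion [w, x, y, z].
In Python, from bench import ctrl gives the robot as it stands.
- The arm moves only by the tool servo_tool, never from a script. Its argument "targets" is a list of rows, each a list of 7 numbers: the turn, a rotation vector about the tool's x, y, z in rad, then the shift along the tool's x, y, z in mm, then the opening, from -1 (shut) to 1 (fully open). A call has exactly 8 rows; each row is the pose to reach, as a shift and turn from the pose measured when the call began, along the tool's axes at that moment; what a row does not reach only later rows make up. A row lasts 1/8 s, in which the tool goes at most 62.5 mm and 10.7 degrees, less where a joint would pass 70% of its speed; a pose out of reach is approached as far as the arm can. A call with a gripper value outside its range is refused whole. The fingers move at their own pace and stop on an object; the grip force is fixed at half the most. Time passes only in rows, so rows that repeat a pose let the fingers close, or fill a call up. It gives the time, the measured TCP pose, the force and the opening at its end, in the units of the state.
- ctrl.get_obs(): the state, without advancing time (a new reading comes with each control period).
- ctrl.camera(name): name is "scene" or "top"; returns a dict with "pixels" (420x560x3 uint8, blue, green, red), "intrinsics" (3x3 intrinsics, pixels), "D" ([k1, k2, p1, p2, k3] as OpenCV has them; the pictures are not rectified), "R" (3x3) and "t" (3): a world point X has camera coordinates R X + t. Camera axes: x right, y down, z forward; pixel columns grow to the right and rows downward; lengths in m; the calibration is good to about 2 mm. A picture is of the moment at which its call begins. There is no depth.
- ctrl.hand_in(): hands the job in, once; it reports no verdict.
The state is a dict: "time_s": time; "q": joint angles; "dq": joint speeds; "joint_efforts": joint torques, N m; "eef_pos": TCP position; "eef_rot": TCP orientation; "wrist_force": force on the tool from outside, world axes, zero at the start; "torque": the same for the moment, N m; "opening": opening from 0.0 (shut) to 1.0 (fully open).
Only numpy, scipy, OpenCV 4.12 (cv2) and the standard library are available. Lean on these libraries where they do the work, as an engineer would, in place of code of your own. Each camera call takes 0.05 s, during which the arm holds its last target.

## Working session

There is one attempt and no reset: what is moved stays moved. The work goes in short steps, Python scripts to look and compute and a tool call to move; the robot and the scene stay as the last step left them, time stands still between calls to the robot, and variables do not carry over. Pictures are saved under pics/ and viewed, and the job is handed in when it is done.

Besides the shell and the picture viewer there is one more tool, called as a command line: name --pt "numbers of a row" for each row, then --argument value for the rest. servo_tool: Moves the arm, as the interface text tells. Its arguments: {"type":"object","properties":{"targets":{"type":"array","items":{"type":"array","items":{"type":"number"}}}},"required":["targets"]}

```bash
mkdir -p pics; ls; python3 - <<'E'
from bench import ctrl
import cv2,numpy as np
o=ctrl.get_obs()
for k,v in o.items(): print(k,np.round(v,4))
for n in("scene","top"):
    c=ctrl.camera(n); cv2.imwrite(f"pics/{n}0.png",c["pixels"])
    print(n,c["intrinsics"],c["D"],c["R"],c["t"],-np.array(c["R"]).T@c["t"])
E
```

```text
pics
time_s 0.0
q [ 0.9127  0.1816  1.608   0.      1.3538 -0.2063]
dq [ 0.0007 -0.0003 -0.0004  0.0018  0.0015 -0.0004]
joint_efforts [ 9.00000e-04 -4.44877e+01 -3.51335e+01 -3.00000e-04  9.20000e-03
 -0.00000e+00]
eef_pos [0.2507 0.5169 0.2304]
eef_rot [ 0.6889  0.1578  0.6894 -0.159 ]
wrist_force [-0.0829 -0.9086 -0.804 ]
torque [0.0019 0.0179 0.0193]
opening 1.0028
scene [[443.57049449   0.         284.18576968]
 [  0.         443.57049449 200.07192574]
 [  0.           0.           1.        ]] [-0.10609342  0.          0.          0.          0.        ] [[-0.88117191  0.47271943  0.00850914]
 [ 0.35125094  0.66658379 -0.65748675]
 [-0.31647882 -0.57637001 -0.75341806]] [ 0.54245639 -0.04382288  1.5372628 ] [0.97990127 0.65881413 1.12477274]
top [[537.45671516   0.         283.33564489]
 [  0.         537.45671516 216.09355975]
 [  0.           0.           1.        ]] [-0.05242133  0.          0.          0.          0.        ] [[-1.12200002e-03 -9.99867551e-01  1.62364428e-02]
 [-9.96033790e-01 -3.27133808e-04 -8.89751795e-02]
 [ 8.89687062e-02 -1.62718758e-02 -9.95901499e-01]] [-0.09936181  0.57743553  1.41115368] [ 0.4494853  -0.07619763  1.45836078]
```

View pics/scene0.png

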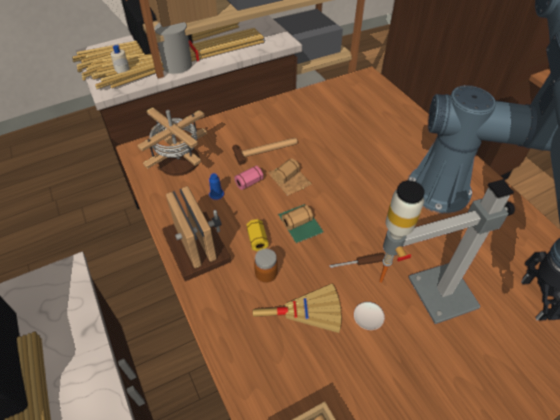

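View pics/top0.png

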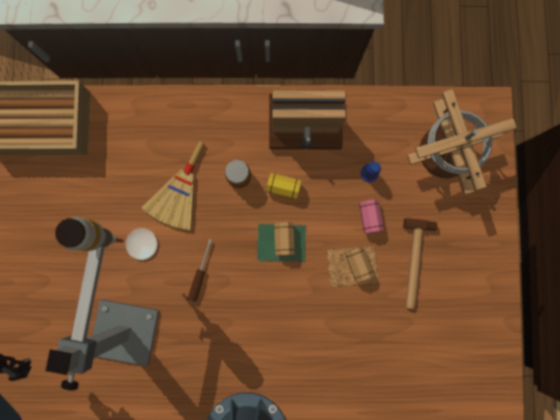

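```bash
cat > h.py <<'E'
import cv2,numpy as np
from bench import ctrl
def ray(c,uv):
    K=np.array(c["intrinsics"]);D=np.array(c["D"]);R=np.array(c["R"]);t=np.array(c["t"])
    p=cv2.undistortPoints(np.array([[uv]],float),K,D)[0,0]
    return -R.T@t, R.T@np.array([p[0],p[1],1.])
def plane(c,uv,z):
    o,d=ray(c,uv); return o+d*(z-o[2])/d[2]
def tri(c1,u1,c2,u2):
    o1,d1=ray(c1,u1);o2,d2=ray(c2,u2)
    s=np.linalg.lstsq(np.c_[d1,-d2],o2-o1,rcond=None)[0]
    a=o1+d1*s[0];b=o2+d2*s[1]; return (a+b)/2,np.linalg.norm(a-b)
def proj(c,X):
    return cv2.projectPoints(np.array(X,float).reshape(-1,3),cv2.Rodrigues(np.array(c["R"]))[0],np.array(c["t"]),np.array(c["intrinsics"]),np.array(c["D"]))[0][:,0]
def crop(im,x,y,w,h,s,name):
    cv2.imwrite(name,cv2.resize(im[y:y+h,x:x+w],None,fx=s,fy=s,interpolation=cv2.INTER_CUBIC))
E
python3 - <<'E'
from h import *
s=cv2.imread("pics/scene0.png");t=cv2.imread("pics/top0.png")
a=[(t,320,235,70,60),(t,60,210,110,60),(s,260,145,70,60),(s,350,230,80,60)]
tiles=[cv2.resize(i[y:y+60,x:x+70 if w<110 else x+70],(390,300) ,interpolation=cv2.INTER_CUBIC) for i,x,y,w,h in a]
tiles=[cv2.resize(i[y:y+54,x:x+72],(400,300),interpolation=cv2.INTER_CUBIC) for i,x,y,w,h in a]
cv2.imwrite("pics/crops.png",np.vstack([np.hstack(tiles[:2]),np.hstack(tiles[2:])]))
E
```

```text
(no output)
```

View pics/crops.png

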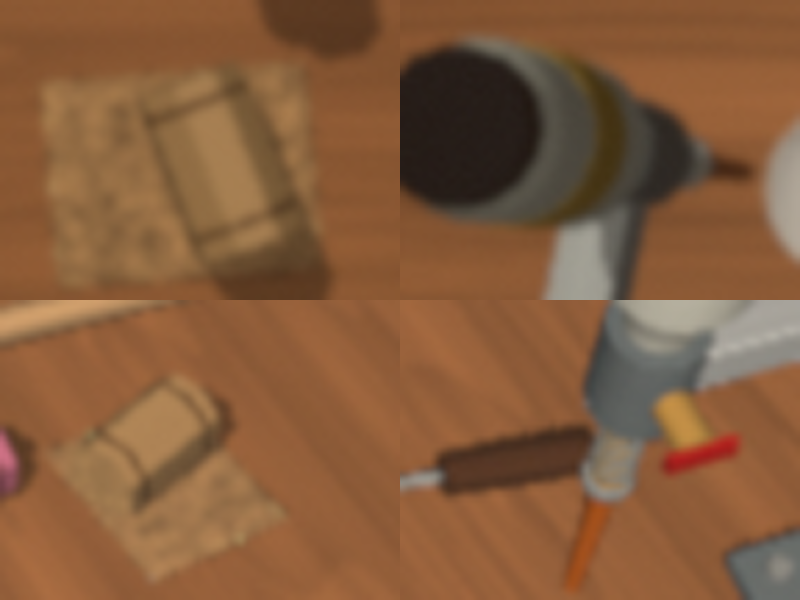

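```bash
python3 - <<'E'
from h import *
s=cv2.imread("pics/scene0.png");t=cv2.imread("pics/top0.png")
a=[(t,335,240),(s,268,148)]
T=[]
for i,x,y in a:
    k=i[y:y+45,x:x+45].astype(float); k=np.clip((k-30)*1.5,0,255).astype(np.uint8)
    k=cv2.resize(k,(400,400),interpolation=cv2.INTER_CUBIC)
    for j in range(0,45,5): cv2.putText(k,str(x+j),(int(j*8.89),8),0,.3,(255,255,255));cv2.putText(k,str(y+j),(0,int(j*8.89)+4),0,.3,(255,255,255))
    T.append(k)
cv2.imwrite("pics/cc.png",np.hstack(T))
C={n:ctrl.camera(n) for n in("top","scene")}
print(tri(C["top"],(123,241),C["scene"],(381,282)), ctrl.get_obs()["time_s"])
print(plane(C["top"],(141,244),.01),plane(C["scene"],(369,316),.01))
E
```

```text
(array([0.50274657, 0.28386249, 0.18526024]), np.float64(0.002932389946733536)) 0.2
[0.50332023 0.28346621 0.01      ] [0.50531043 0.2869899  0.01      ]
```

View pics/cc.png

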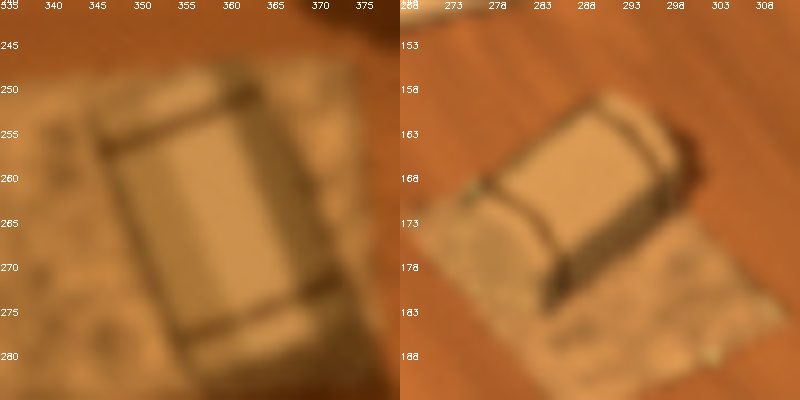

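```bash
python3 - <<'E'
from h import *
C={n:ctrl.camera(n) for n in("top","scene")}
T=C["top"]
f=lambda x,y:(335+x/8.889,240+y/8.889)
a=plane(T,f(197,118),.053);b=plane(T,f(260,311),.053)
print("bands top",a,b,np.linalg.norm(a-b),(a+b)/2,np.degrees(np.arctan2(*(b-a)[:2][::-1])))
for p in [(160,135),(235,105),(222,325),(298,297)]: print(plane(T,f(*p),.053))
# scene: upper flat corners? predict from pose
m=(a+b)/2;u=(b-a)/np.linalg.norm(b-a);v=np.array([-u[1],u[0],0])
S=C["scene"];pts=[]
for sx in(-1,1):
  for r,z in((.01035,.053),(.025,.0384),(.025,.0176),(-.01035,.053),(-.025,.0384),(-.025,.0176)):
    pts.append([*(m+sx*.042*u+r*v)[:2],z])
for c,n in((S,"scene"),(T,"top")):
    im=cv2.resize(c["pixels"],None,fx=8,fy=8,interpolation=cv2.INTER_CUBIC)
    for q in proj(c,pts): cv2.circle(im,tuple(np.int32((q+.5)*8)),3,(0,0,255),-1)
    ctr=np.int32(proj(c,[m])[0]*8); 
    cv2.imwrite(f"pics/chk_{n}.png",im[ctr[1]-200:ctr[1]+200,ctr[0]-200:ctr[0]+200])
cv2.imwrite("pics/chk.png",np.hstack([cv2.imread("pics/chk_top.png"),cv2.imread("pics/chk_scene.png")]))
E
```

```text
bands top [ 0.47734843 -0.29239279  0.053     ] [ 0.42070693 -0.31029746  0.053     ] 0.05940401653650752 [ 0.44902768 -0.30134512  0.053     ] -162.4579865741692
[ 0.47237094 -0.28139052  0.053     ]
[ 0.48115274 -0.30368891  0.053     ]
[ 0.41664993 -0.29903312  0.053     ]
[ 0.42476667 -0.32157425  0.053     ]
```

View pics/chk.png

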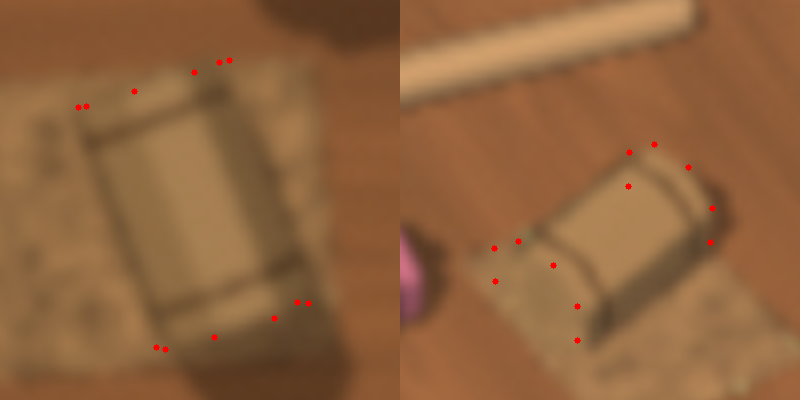

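```bash
python3 - <<'E'
from h import *
s=cv2.imread("pics/scene0.png");t=cv2.imread("pics/top0.png")
a=[(t,262,218),(s,275,195),(t,335,240),(s,265,145)]
T=[]
for i,x,y in a:
    k=i[y:y+48,x:x+64].astype(float); k=np.clip((k-30)*1.6,0,255).astype(np.uint8)
    T.append(cv2.resize(k,(400,300),interpolation=cv2.INTER_LANCZOS4))
cv2.imwrite("pics/cd.png",np.vstack([np.hstack(T[:2]),np.hstack(T[2:])]))
E
```

```text
(no output)
```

View pics/cd.png

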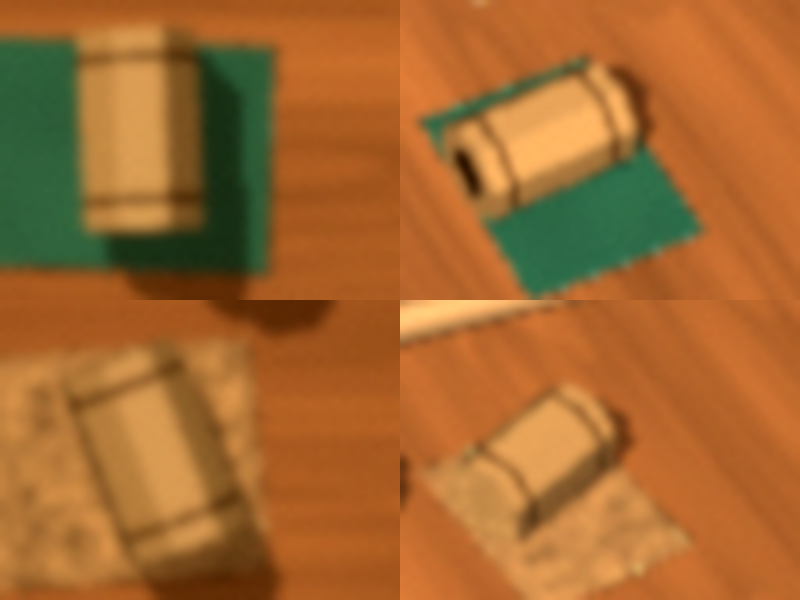

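```bash
python3 - <<'E'
from h import *
C={n:ctrl.camera(n) for n in("top","scene")}
s=C["scene"]["pixels"];t=C["top"]["pixels"]
T=[cv2.resize(i[y:y+150,x:x+110],(396,540),interpolation=cv2.INTER_CUBIC) for i,x,y in((t,50,250),(s,420,170))]
cv2.imwrite("pics/col.png",np.hstack(T))
print(plane(C["top"],(125,333),.0),plane(C["scene"],(443,292),0),tri(C["top"],(70,357),C["scene"],(500,195)))
E
```

```text
[0.26521301 0.32453216 0.        ] [0.26667933 0.32605602 0.        ] (array([0.2650524 , 0.32240108, 0.41836425]), np.float64(0.019887722853092104))
```

View pics/col.png

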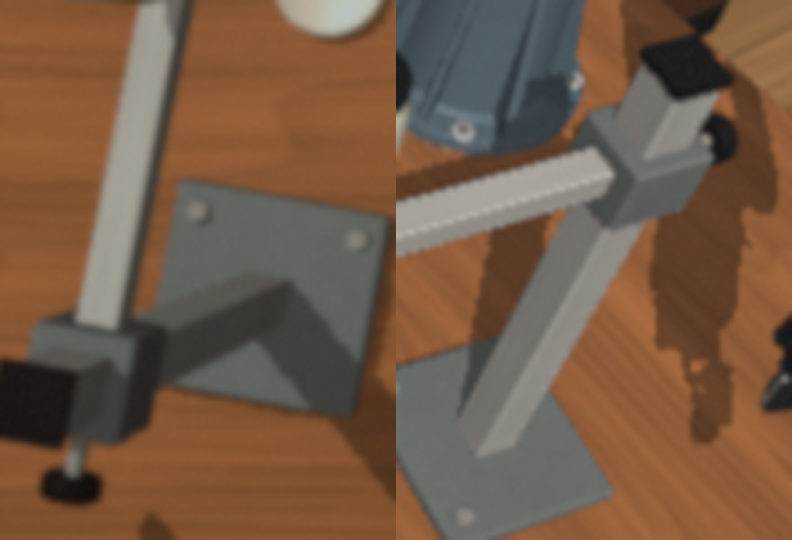

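servo_tool --pt "0 0 0 -50 0 0 1" --pt "0 0 0 -105 0 0 1" --pt "0 0 0 -160 0 0 1" --pt "0 0 0 -215 0 0 1" --pt "0 0 0 -270 0 0 1" --pt "0 0 0 -325 0 0 1" --pt "0 0 0 -370 0 0 1" --pt "0 0 0 -370 0 0 1"

```text
time_s: 1.4
eef_pos: [0.2511, 0.5174, 0.6059]
eef_rot: [0.69, 0.161, 0.688, -0.156]
wrist_force: [0.1, 0.6, 0.9]
opening: 1.002
```

servo_tool --pt "0.17 0 0 0 -46 38 1" --pt "0.34 0 0 0 -93 76 1" --pt "0.51 0 0 0 -139 115 1" --pt "0.68 0 0 0 -186 153 1" --pt "0.85 0 0 0 -232 191 1" --pt "1.02 0 0 0 -278 229 1" --pt "1.19 0 0 0 -325 267 1" --pt "1.36 0 0 0 -371 306 1"

```text
time_s: 2.4
eef_pos: [0.3642, 0.0483, 0.6025]
eef_rot: [0.434, 0.56, 0.436, -0.555]
wrist_force: [0.9, 0.4, 0.5]
opening: 1.0
```

```bash
cat >> h.py <<'E'
from scipy.spatial.transform import Rotation as Ro
import json,os
def rot(o): q=o["eef_rot"]; return Ro.from_quat([q[1],q[2],q[3],q[0]])
def log():
    o=ctrl.get_obs(); e=[list(map(float,o["q"])),list(map(float,o["eef_pos"])),list(map(float,o["eef_rot"]))]
    with open("log.txt","a") as f: f.write(json.dumps(e)+"\n")
    print("q",np.round(o["q"],3),"p",np.round(o["eef_pos"],4)); print(np.round(rot(o).as_matrix(),3)); print("t",o["time_s"],"F",np.round(o["wrist_force"],2),"open",o["opening"])
    return o
def goal(P,X,Y):
    """needed move to TCP P with tool x dir X, tool y dir Y (world)"""
    o=ctrl.get_obs();R0=rot(o);X=np.array(X,float);X/=np.linalg.norm(X);Y=np.array(Y,float);Y-=X*(X@Y);Y/=np.linalg.norm(Y)
    R1=Ro.from_matrix(np.c_[X,Y,np.cross(X,Y)])
    rv=(R0.inv()*R1).as_rotvec(); sh=R0.inv().apply(np.array(P)-o["eef_pos"])*1000
    print("rotvec",np.round(rv,3),"shift",np.round(sh,1))
E
python3 - <<'E'
from h import *
log()
a=np.radians(-72.46)
goal([.449,-.301,.12],[0,0,-1],[np.cos(a),np.sin(a),0])
E
```

```text
q [-0.201 -0.321  1.35   0.008  2.11   0.05 ] p [0.3642 0.0483 0.6025]
[[ 0.004  0.97  -0.244]
 [ 0.007 -0.244 -0.97 ]
 [-1.     0.002 -0.007]]
t 2.4 F [0.92 0.4  0.46] open 1.0000409504431789
rotvec [ 1.018 -0.008  0.002] shift [480.6 166.2 321.6]
```

servo_tool --pt "0.13 0 0 20 21 40 1" --pt "0.26 0 0 60 42 80 1" --pt "0.39 0 0 100 62 121 1" --pt "0.52 0 0 140 83 161 1" --pt "0.65 0 0 180 104 201 1" --pt "0.78 0 0 220 125 241 1" --pt "0.91 0 0 260 145 281 1" --pt "1.018 0 0 300 166 322 1"

```text
time_s: 3.4
eef_pos: [0.4475, -0.3033, 0.2981]
eef_rot: [0.104, 0.701, 0.109, -0.697]
wrist_force: [0.1, -0.1, 0.5]
opening: 0.998
```

```bash
python3 - <<'E'
from h import *
log()
a=np.radians(-72.46)
goal([.449,-.301,.10],[0,0,-1],[np.cos(a),np.sin(a),0])
E
```

```text
q [-0.82   0.055  1.611  0.008  1.479  0.448] p [ 0.4475 -0.3033  0.2981]
[[ 0.003  0.298 -0.955]
 [ 0.008 -0.955 -0.298]
 [-1.    -0.006 -0.005]]
t 3.4 F [ 0.09 -0.09  0.46] open 0.997862510364879
rotvec [-0.004 -0.005  0.006] shift [198.1  -0.6  -1.1]
```

servo_tool --pt "0 -0.005 0.006 50 0 -1 1" --pt "0 -0.005 0.006 100 0 -1 1" --pt "0 -0.005 0.006 150 0 -1 1" --pt "0 -0.005 0.006 190 0 -1 1" --pt "0 -0.005 0.006 220 0 -1 1" --pt "0 -0.005 0.006 240 0 -1 1" --pt "0 -0.005 0.006 240 0 -1 1" --pt "0 -0.005 0.006 240 0 -1 1"

```text
time_s: 4.4
eef_pos: [0.4493, -0.3012, 0.0585]
eef_rot: [0.106, 0.699, 0.107, -0.699]
wrist_force: [0.6, -0.4, 0.7]
opening: 1.003
```

```bash
python3 - <<'E'
from h import *
log()
for n in("scene","top"):
    c=ctrl.camera(n); u,v=np.int32(proj(c,[[.449,-.301,.03]])[0]); 
    cv2.imwrite(f"pics/g_{n}.png",cv2.resize(c["pixels"][v-50:v+50,u-50:u+50],(400,400),interpolation=cv2.INTER_CUBIC))
cv2.imwrite("pics/g.png",np.hstack([cv2.imread("pics/g_scene.png"),cv2.imread("pics/g_top.png")]))
E
```

```text
q [-8.100e-01  3.290e-01  1.814e+00  1.000e-03  9.980e-01  4.580e-01] p [ 0.4493 -0.3012  0.0585]
[[ 0.001  0.298 -0.955]
 [ 0.    -0.955 -0.298]
 [-1.    -0.    -0.001]]
t 4.4 F [ 0.56 -0.45  0.68] open 1.00348309032711
```

View pics/g.png

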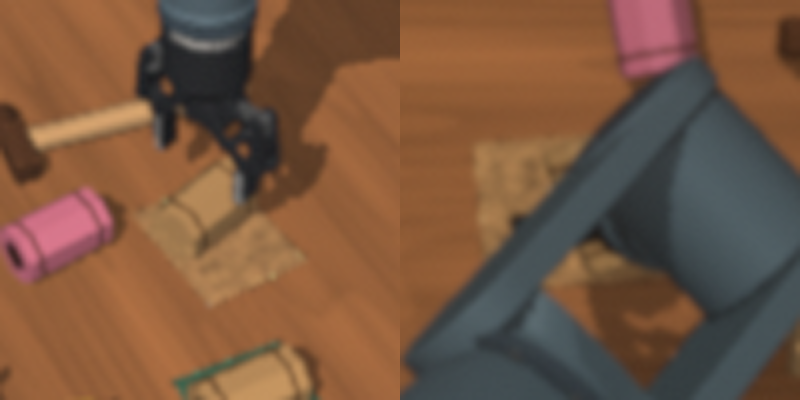

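servo_tool --pt "0 0 0 15 0 0 1" --pt "0 0 0 32 0 0 1" --pt "0 0 0 43 0 0 1" --pt "0 0 0 49 0 0 1" --pt "0 0 0 49 0 0 -1" --pt "0 0 0 49 0 0 -1" --pt "0 0 0 49 0 0 -1" --pt "0 0 0 49 0 0 -1"

```text
time_s: 5.5
eef_pos: [0.4504, -0.3023, 0.0109]
eef_rot: [0.107, 0.7, 0.106, -0.698]
wrist_force: [-0.3, 0.2, 3.6]
opening: 0.579
```

servo_tool --pt "0 0 0 0 0 0 -1" --pt "0 0 0 0 0 0 -1" --pt "0 0 0 0 0 0 -1" --pt "0 0 0 -5 0 0 -1" --pt "0 0 0 -20 0 0 -1" --pt "0 0 0 -60 0 0 -1" --pt "0 0 0 -110 0 0 -1" --pt "0 0 0 -160 0 0 -1"

```text
time_s: 6.5
eef_pos: [0.4498, -0.3018, 0.1734]
eef_rot: [0.108, 0.7, 0.105, -0.698]
wrist_force: [0.1, -0.4, -1.2]
opening: 0.578
```

```bash
python3 - <<'E'
from h import *
log()
for n in("scene","top"):
    c=ctrl.camera(n); u,v=np.int32(proj(c,[[.449,-.301,.18]])[0]); 
    cv2.imwrite(f"pics/g_{n}.png",cv2.resize(c["pixels"][v-40:v+60,u-50:u+50],(400,400),interpolation=cv2.INTER_CUBIC))
cv2.imwrite("pics/g2.png",np.hstack([cv2.imread("pics/g_scene.png"),cv2.imread("pics/g_top.png")]))
E
```

```text
q [-8.110e-01  1.640e-01  1.750e+00  1.000e-03  1.224e+00  4.580e-01] p [ 0.4498 -0.3018  0.1734]
[[ 0.003  0.298 -0.955]
 [-0.003 -0.955 -0.298]
 [-1.     0.003 -0.002]]
t 6.5 F [ 0.14 -0.43 -1.19] open 0.5775969707841592
```

View pics/g2.png

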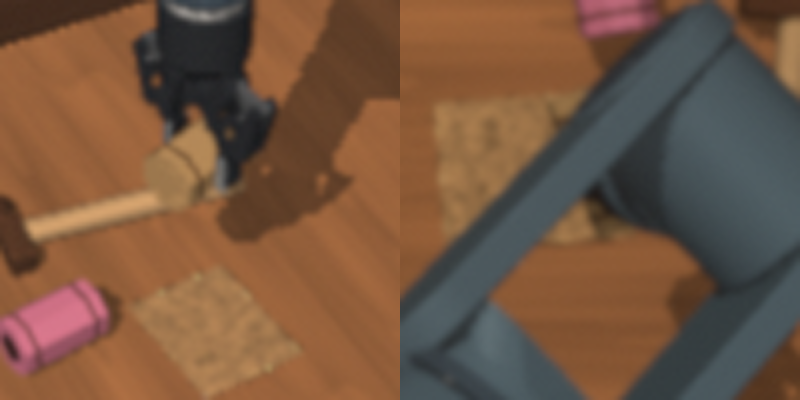

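```bash
cat > fk.py <<'E'
from h import *
from scipy.optimize import least_squares
def rots(q):
    A=Ro.from_euler('z',q[0]);B=A*Ro.from_euler('y',q[1]);C=B*Ro.from_euler('y',q[2]);D=C*Ro.from_euler('z',q[3]);E=D*Ro.from_euler('y',q[4]);F=E*Ro.from_euler('z',q[5])
    return A,B,C,D,E,F
def load():
    L=[json.loads(l) for l in open("log.txt")]
    L.append([[.9127,.1816,1.608,0,1.3538,-.2063],[.2507,.5169,.2304],[.6889,.1578,.6894,-.159]])
    return L
def fit():
    L=load();r=lambda e:Ro.from_quat([e[2][1],e[2][2],e[2][3],e[2][0]])
    # const from F to tool
    cs=[(rots(e[0])[5].inv()*r(e)) for e in L]
    Cn=Ro.concatenate(cs).mean(); res=[(Cn.inv()*c).magnitude() for c in cs]
    rows=[];b=[]
    for e in L:
        A,B,C,D,E,F=[x.as_matrix() for x in rots(e[0])]
        # params: A(a,d,h) B(L1x,L1z) C(L2x,L2z) E(Lz)
        rows.append(np.c_[A,B[:,[0,2]],C[:,[0,2]],E[:,2]]);b.append(e[1])
    M=np.vstack(rows);b=np.hstack(b)
    x=np.linalg.lstsq(np.r_[M,1e-3*np.eye(M.shape[1])],np.r_[b,np.zeros(M.shape[1])],rcond=None)[0]
    return Cn,x,res,np.abs(M@x-b).max()
Cn,x,res,me=fit()
def fk(q):
    R=[k.as_matrix() for k in rots(q)];A,B,C,D,E,F=R
    p=np.c_[A,B[:,[0,2]],C[:,[0,2]],E[:,2]]@x
    return p,(rots(q)[5]*Cn)
if __name__=="__main__":
    print(Cn.as_matrix().round(3),"\n",x.round(4),np.round(res,4),me)
E
python3 fk.py
```

```text
[[ 0. -1.  0.]
 [-0. -0. -1.]
 [ 1.  0. -0.]] 
 [ 2.000e-04  1.178e-01  3.061e-01 -3.000e-04  4.380e-01  8.540e-02
  5.147e-01  3.115e-01] [0.     0.     0.     0.     0.0001] 5.252959984458627e-05
```

```bash
cat > ik.py <<'E'
from fk import *
lo=np.array([-2.99,-.89,.3,-1.14,0,-3.12]);hi=np.array([2.99,2.07,2.58,4.28,2.63,3.12])
def ik(P,X,Y,q0):
    X=np.array(X,float);Y=np.array(Y,float);G=Ro.from_matrix(np.c_[X,Y,np.cross(X,Y)])
    f=lambda q:np.r_[(fk(q)[0]-P)*5,(G.inv()*fk(q)[1]).as_rotvec()]
    s=least_squares(f,np.clip(q0,lo+.01,hi-.01),bounds=(lo,hi));return s.x,np.abs(s.fun).max()
if __name__=="__main__":
    q0=ctrl.get_obs()["q"]; N=np.array([.503,.284,.195])
    for ph in (30,45,60,75,90,110):
        a=np.radians(ph);X=[np.cos(a),np.sin(a),0];Y=[-np.sin(a),np.cos(a),0]
        for s4 in(-.8,0.,1.5,3):
          for s6 in (-1.5,1.5):
            q,e=ik(N+.017*np.array(X),X,Y,[.3,.5,1.6,s4,1.,s6])
            if e<1e-3: print(ph,s4,q.round(2))
E
python3 ik.py
```

```text
30 0.0 [0.07 0.4  2.41 2.67 1.27 1.72]
30 1.5 [0.07 0.4  2.41 2.67 1.27 1.72]
30 3 [0.07 0.4  2.41 2.67 1.27 1.72]
45 0.0 [-0.15  0.42  2.36  2.18  1.36  1.87]
45 1.5 [-0.15  0.42  2.36  2.18  1.36  1.87]
45 3 [-0.15  0.42  2.36  2.18  1.36  1.87]
60 0.0 [-0.26  0.47  2.24  1.81  1.46  1.99]
60 1.5 [-0.26  0.47  2.24  1.81  1.46  1.99]
60 3 [-0.26  0.47  2.24  1.81  1.46  1.99]
75 0.0 [-0.28  0.54  2.07  1.55  1.58  2.1 ]
75 1.5 [-0.28  0.54  2.07  1.55  1.58  2.1 ]
75 3 [-0.28  0.54  2.07  1.55  1.58  2.1 ]
90 -0.8 [-0.26  0.62  1.89  1.36  1.72  2.18]
90 0.0 [-0.26  0.62  1.89  1.36  1.72  2.18]
90 1.5 [-0.26  0.62  1.89  1.36  1.72  2.18]
90 3 [-0.26  0.62  1.89  1.36  1.72  2.18]
110 -0.8 [-0.18  0.75  1.63  1.17  1.93  2.26]
110 0.0 [-0.18  0.75  1.63  1.17  1.93  2.26]
110 1.5 [-0.18  0.75  1.63  1.17  1.93  2.26]
110 3 [-0.18  0.75  1.63  1.17  1.93  2.26]
```

```bash
cat > path.py <<'E'
from ik import *
def rowsfrom(qs):
    p0,r0=fk(np.array(ctrl.get_obs()["q"]));
    for q in qs:
        p,r=fk(q);print(np.round((r0.inv()*r).as_rotvec(),3).tolist(),np.round(r0.inv().apply(p-p0)*1000).tolist(),"w",p.round(3))
if __name__=="__main__":
    q0=np.array(ctrl.get_obs()["q"]);N=np.array([.503,.284,.195])
    for ph in(60,68,75):
        a=np.radians(ph);X=np.array([np.cos(a),np.sin(a),0]);Y=[-np.sin(a),np.cos(a),0]
        S=N-.10*X+.017*X;S[2]=.128
        q1,e=ik(S,X,Y,[-.26,.5,2.1,1.7,1.5,2.0]);q2,e2=ik(S+.1*X,X,Y,q1);print(ph,q1.round(2),e,q2.round(2),e2)
        if ph==68: rowsfrom([q0+(q1-q0)*k/14 for k in range(1,15)])
    C={n:ctrl.camera(n) for n in("top","scene")}
    print("capb",plane(C["top"],(285,239),.053))
E
python3 path.py
```

```text
60 [-0.57  0.67  2.28  1.52  1.58  1.77] 5.828670879282072e-15 [-0.26  0.68  2.18  1.83  1.5   1.84] 3.143313105012407e-10
68 [-0.56  0.69  2.16  1.41  1.62  1.86] 1.6653345369377348e-15 [-0.28  0.7   2.1   1.67  1.53  1.91] 6.172518608974626e-10
[0.118, 0.034, -0.13] [30.0, -48.0, -20.0] w [ 0.458 -0.254  0.148]
[0.239, 0.053, -0.263] [55.0, -96.0, -38.0] w [ 0.461 -0.202  0.123]
[0.363, 0.055, -0.397] [73.0, -145.0, -55.0] w [ 0.463 -0.151  0.104]
[0.488, 0.042, -0.532] [86.0, -192.0, -70.0] w [ 0.463 -0.101  0.091]
[0.614, 0.013, -0.666] [93.0, -238.0, -84.0] w [ 0.463 -0.054  0.083]
[0.74, -0.029, -0.798] [96.0, -281.0, -97.0] w [ 0.463 -0.009  0.079]
[0.867, -0.086, -0.927] [95.0, -321.0, -109.0] w [0.462 0.033 0.079]
[0.993, -0.157, -1.052] [91.0, -357.0, -120.0] w [0.462 0.071 0.083]
[1.117, -0.24, -1.174] [85.0, -389.0, -130.0] w [0.462 0.104 0.089]
[1.24, -0.335, -1.29] [77.0, -417.0, -140.0] w [0.463 0.134 0.096]
[1.36, -0.441, -1.401] [69.0, -440.0, -149.0] w [0.465 0.158 0.105]
[1.477, -0.558, -1.506] [60.0, -459.0, -157.0] w [0.467 0.179 0.113]
[1.591, -0.684, -1.605] [52.0, -473.0, -164.0] w [0.469 0.195 0.121]
[1.7, -0.82, -1.698] [45.0, -484.0, -170.0] w [0.472 0.207 0.128]
75 [-0.53  0.71  2.05  1.32  1.67  1.93] 4.782151328775215e-15 [-0.28  0.72  2.02  1.55  1.58  1.97] 1.8605660745276627e-10
capb [ 0.51487213 -0.10344665  0.053     ]
```

servo_tool --pt "0.118 0.034 -0.13 -15 -48 -20 -1" --pt "0.239 0.053 -0.263 -35 -96 -38 -1" --pt "0.363 0.055 -0.397 -55 -145 -55 -1" --pt "0.488 0.042 -0.532 -75 -192 -70 -1" --pt "0.614 0.013 -0.666 -90 -238 -84 -1" --pt "0.74 -0.029 -0.798 -95 -281 -97 -1" --pt "0.867 -0.086 -0.927 -95 -300 -109 -1" --pt "0.993 -0.157 -1.052 -95 -310 -120 -1"

```text
time_s: 7.7
eef_pos: [0.4716, 0.0311, 0.2654]
eef_rot: [0.566, -0.47, -0.09, 0.671]
wrist_force: [0.6, 0.3, -1.5]
opening: 0.575
```

```bash
python3 -c "
from h import *
log()"; python3 fk.py; python3 - <<'E'
from ik import *
ph=68;a=np.radians(ph);X=np.array([np.cos(a),np.sin(a),0]);Y=np.array([-np.sin(a),np.cos(a),0]);N=np.array([.503,.284,.195])
S=N-.12*X+.017*X
for z in(.25,.128):
    S[2]=z;goal(S,X,Y)
c=ctrl.camera("scene");cv2.imwrite("pics/s3.png",c["pixels"])
E
```

```text
q [-0.727  0.167  1.879  0.776  1.775  1.516] p [0.4716 0.0311 0.2654]
[[ 0.082 -0.674 -0.734]
 [ 0.845 -0.344  0.41 ]
 [-0.529 -0.653  0.541]]
t 7.7 F [ 0.61  0.26 -1.47] open 0.5754655516439472
[[ 0. -1.  0.]
 [-0. -0. -1.]
 [ 1.  0. -0.]] 
 [ 1.000e-04  1.178e-01  3.134e-01 -3.000e-04  4.383e-01  8.550e-02
  5.147e-01  3.189e-01] [0.     0.     0.     0.     0.     0.0001] 2.1034292599864113e-05
rotvec [ 0.93  -0.397 -0.507] shift [140.5 -39.2  61.5]
rotvec [ 0.93  -0.397 -0.507] shift [205.   40.5  -4.6]
```

View pics/s3.png

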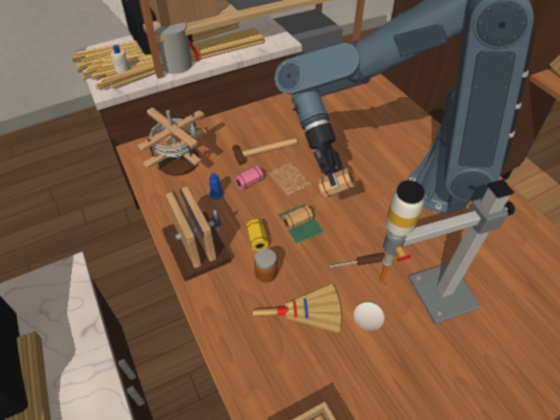

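servo_tool --pt "0.13 -0.055 -0.07 20 -6 9 -1" --pt "0.26 -0.11 -0.14 40 -11 18 -1" --pt "0.39 -0.167 -0.213 60 -17 26 -1" --pt "0.52 -0.222 -0.284 80 -22 35 -1" --pt "0.65 -0.278 -0.354 100 -28 44 -1" --pt "0.78 -0.333 -0.425 120 -34 53 -1" --pt "0.93 -0.397 -0.507 140 -39 61 -1" --pt "0.93 -0.397 -0.507 140 -39 61 -1"

```text
time_s: 8.75
eef_pos: [0.4623, 0.1908, 0.2477]
eef_rot: [0.83, 0.007, 0.003, 0.558]
wrist_force: [-0.2, -0.4, -1.2]
opening: 0.58
```

```bash
cat > look.py <<'E'
from ik import *
import sys
tag=sys.argv[1]
log()
C={n:ctrl.camera(n) for n in("top","scene")}
T=[]
for n,h in(("top",(60,45)),("scene",(56,42))):
    c=C[n];u,v=np.int32(proj(c,[[.503,.284,.19]])[0]);x0=max(0,u-50);y0=max(0,v-50)
    T.append(cv2.resize(c["pixels"][y0:y0+100,x0:x0+100],(400,400),interpolation=cv2.INTER_CUBIC));print(n,"crop origin",x0,y0,"scale 4")
    cv2.imwrite(f"pics/full_{n}_{tag}.png",c["pixels"])
cv2.imwrite(f"pics/l_{tag}.png",np.hstack(T))
E
python3 look.py a; python3 - <<'E'
from ik import *
ph=68;a=np.radians(ph);X=np.array([np.cos(a),np.sin(a),0]);Y=np.array([-np.sin(a),np.cos(a),0]);N=np.array([.503,.284,.195])
S=N-.12*X+.017*X
for z in(.25,.128):
    S[2]=z;goal(S,X,Y)
E
```

```text
q [-0.632  0.324  2.263  1.362  1.703  2.128] p [0.4623 0.1908 0.2477]
[[ 0.377 -0.926  0.013]
 [ 0.926  0.376 -0.009]
 [ 0.004  0.015  1.   ]]
t 8.75 F [-0.2  -0.42 -1.22] open 0.5797257774178847
top crop origin 71 191 scale 4
scene crop origin 330 231 scale 4
rotvec [-0.008  0.002  0.003] shift [-0.1  0.3  1. ]
rotvec [-0.008  0.002  0.003] shift [  -0.4   -0.6 -121. ]
```

View pics/l_a.png

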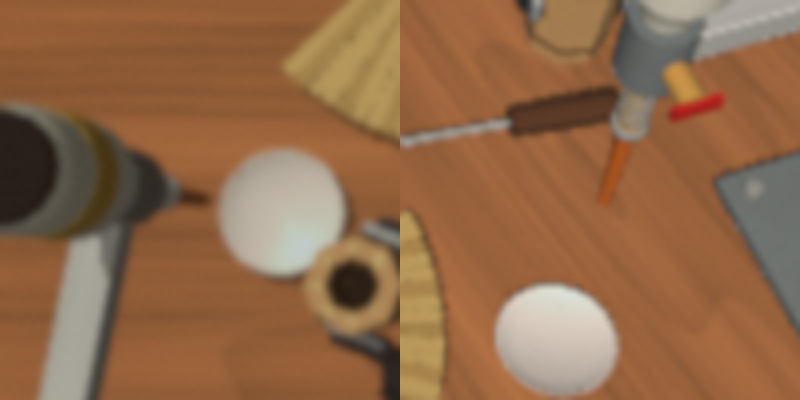

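View pics/full_top_a.png

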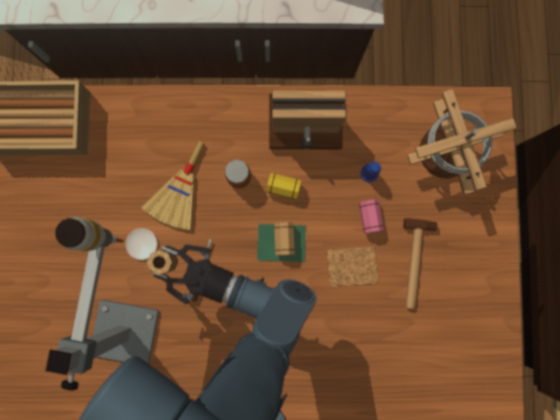

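```bash
python3 - <<'E'
from ik import *
C={n:ctrl.camera(n) for n in("top","scene")}
print(tri(C["top"],(122.6,240.4),C["scene"],(380.6,281.4)))
for z in(.185,.19,.195,.2): print(z,plane(C["top"],(122.6,240.4),z),plane(C["scene"],(380.6,281.4),z))
o=ctrl.get_obs();R=rot(o)
print("hole cam",plane(C["top"],(158.6,261.6),.2477+.042),"hole tool",o["eef_pos"]+R.apply([-.017,0,.042]))
E
```

```text
(array([0.50422526, 0.28362908, 0.18889746]), np.float64(0.0023598828674446567))
0.185 [0.5052963  0.28394881 0.185     ] [0.50124696 0.28273717 0.185     ]
0.19 [0.50507715 0.28253466 0.19      ] [0.50379361 0.28473806 0.19      ]
0.195 [0.50485801 0.2811205  0.195     ] [0.50634026 0.28673895 0.195     ]
0.2 [0.50463886 0.27970634 0.2       ] [0.5088869  0.28873985 0.2       ]
hole cam [0.4548496  0.17500376 0.2897    ] hole tool [0.4593548  0.17175717 0.29151775]
```

servo_tool --pt "-0.004 0.002 0.003 0 0 -20 -1" --pt "-0.008 0.002 0.003 0 0 -50 -1" --pt "-0.008 0.002 0.003 0 0 -80 -1" --pt "-0.008 0.002 0.003 0 0 -105 -1" --pt "-0.008 0.002 0.003 0 -1 -121 -1" --pt "-0.008 0.002 0.003 0 -1 -121 -1" --pt "-0.008 0.002 0.003 0 -1 -121 -1" --pt "-0.008 0.002 0.003 0 -1 -121 -1"

```text
time_s: 9.95
eef_pos: [0.4663, 0.1875, 0.1292]
eef_rot: [0.829, -0.002, -0.001, 0.559]
wrist_force: [-0.7, 0.4, -1.3]
opening: 0.58
```

```bash
python3 look.py b; python3 - <<'E'
from ik import *
ph=68;a=np.radians(ph);X=np.array([np.cos(a),np.sin(a),0]);Y=np.array([-np.sin(a),np.cos(a),0]);N=np.array([.506,.282,.128])
goal(N+.017*X,X,Y)
E
```

```text
q [-0.633  0.704  2.158  1.332  1.638  1.838] p [0.4663 0.1875 0.1292]
[[ 0.376 -0.927 -0.004]
 [ 0.927  0.376  0.002]
 [-0.    -0.004  1.   ]]
t 9.95 F [-0.7   0.44 -1.33] open 0.5800266283016102
top crop origin 71 191 scale 4
scene crop origin 330 231 scale 4
rotvec [ 0.004 -0.     0.001] shift [119.4  -1.5  -1.1]
```

View pics/l_b.png

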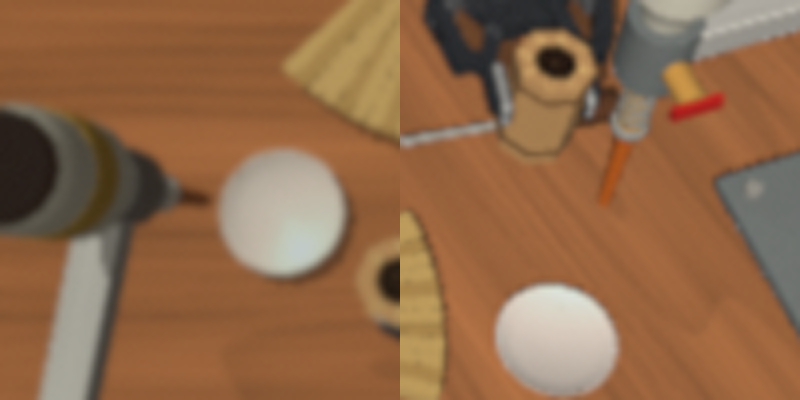

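servo_tool --pt "0.004 0 0 20 -1 -1 -1" --pt "0.004 0 0 42 -2 -1 -1" --pt "0.004 0 0 64 -2 -1 -1" --pt "0.004 0 0 86 -2 -1 -1" --pt "0.004 0 0 105 -2 -1 -1" --pt "0.004 0 0 119 -2 -1 -1" --pt "0.004 0 0 119 -2 -1 -1" --pt "0.004 0 0 119 -2 -1 -1"

```text
time_s: 11.05
eef_pos: [0.5125, 0.297, 0.1282]
eef_rot: [0.829, 0.0, 0.0, 0.559]
wrist_force: [0.3, -0.7, -1.4]
opening: 0.579
```

```bash
python3 look.py c
```

```text
q [-0.301  0.72   2.092  1.65   1.544  1.9  ] p [0.5125 0.297  0.1282]
[[ 0.376 -0.927  0.   ]
 [ 0.927  0.376 -0.   ]
 [-0.     0.     1.   ]]
t 11.05 F [ 0.32 -0.74 -1.37] open 0.5791117451636386
top crop origin 71 191 scale 4
scene crop origin 330 231 scale 4
```

View pics/l_c.png

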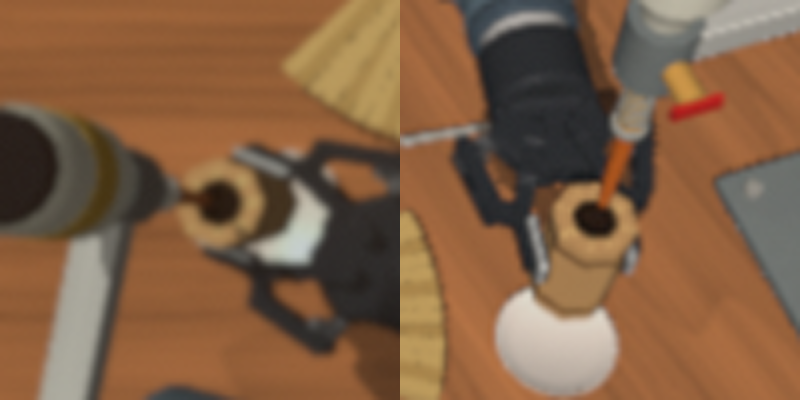

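```bash
python3 - <<'E'
from ik import *
C={n:ctrl.camera(n) for n in("top","scene")}
for n,o in(("top",(71,191)),("scene",(330,231))):
    im=C[n]["pixels"][o[1]:o[1]+100,o[0]:o[0]+100].copy()
    h=cv2.cvtColor(im,cv2.COLOR_BGR2HSV); m=((h[...,2]<75)).astype(np.uint8)
    nn,l,st,ce=cv2.connectedComponentsWithStats(m)
    print(n,[(st[i].tolist(),(ce[i]+o).round(1)) for i in range(1,nn) if st[i,4]>15])
    h2=cv2.cvtColor(im,cv2.COLOR_BGR2HSV);m=(h2[...,0]<13)&(h2[...,1]>190)&(h2[...,2]>70)
T,S=C["top"],C["scene"]
hole,e=tri(T,(125.1,241.4),S,(378.6,284.9));print("hole",hole,e)
tip,e=tri(T,(122.6,240.4),S,(380.6,281.4));print("tip",tip,e)
print(plane(T,(125.1,241.4),.17),plane(S,(378.6,284.9),.17))
o=ctrl.get_obs();print("tool hole",o["eef_pos"]+rot(o).apply([-.017,0,.042]))
E
```

```text
top [([0, 28, 15, 29, 338], array([ 76.9, 232.8])), ([22, 34, 8, 22, 89], array([ 97.2, 235.6])), ([53, 36, 47, 52, 976], array([155.9, 254.7])), ([28, 38, 14, 38, 163], array([105.5, 241. ])), ([65, 44, 8, 15, 72], array([139.6, 241.5])), ([49, 46, 11, 9, 72], array([125.4, 241.1])), ([40, 97, 14, 3, 28], array([116.9, 289.4]))]
scene [([14, 0, 40, 68, 1350], array([363.6, 260.2])), ([55, 33, 8, 20, 91], array([389.6, 274. ])), ([44, 51, 9, 8, 59], array([378.1, 285.5]))]
hole [0.50360165 0.28226741 0.16940436] 3.610828463555082e-05
tip [0.50422526 0.28362908 0.18889746] 0.0023598828674446567
[0.50356283 0.28211366 0.17      ] [0.50391379 0.28249198 0.17      ]
tool hole [0.50653023 0.28086846 0.17009201]
```

servo_tool --pt "0 0 0 1 0 5 -1" --pt "0 0 0 1 0 10 -1" --pt "0 0 0 1 0 15 -1" --pt "0 0 0 1 0 20 -1" --pt "0 0 0 1 0 25 -1" --pt "0 0 0 1 0 30 -1" --pt "0 0 0 1 0 35 -1" --pt "0 0 0 1 0 35 -1"

```text
time_s: 12.25
eef_pos: [0.5134, 0.2975, 0.1635]
eef_rot: [0.83, -0.0, -0.0, 0.558]
wrist_force: [-0.6, -0.5, -1.5]
opening: 0.578
```

```bash
python3 look.py d
```

```text
q [-0.299  0.617  2.124  1.651  1.537  1.969] p [0.5134 0.2975 0.1635]
[[ 0.377 -0.926 -0.   ]
 [ 0.926  0.377  0.   ]
 [ 0.    -0.     1.   ]]
t 12.25 F [-0.61 -0.54 -1.54] open 0.5783186483412213
top crop origin 71 191 scale 4
scene crop origin 330 231 scale 4
```

View pics/l_d.png

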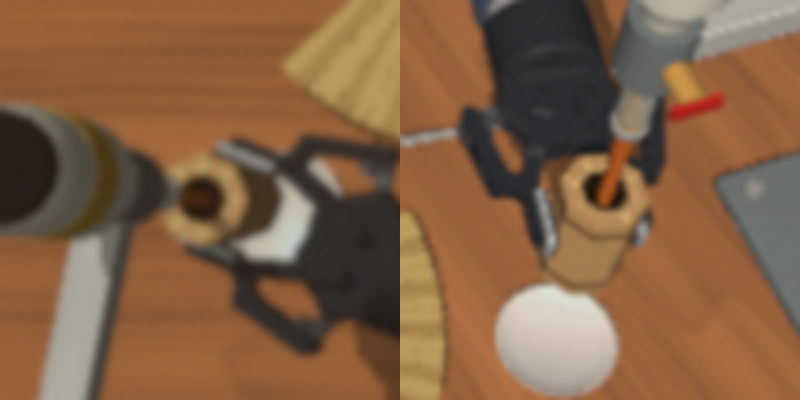

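servo_tool --pt "0 0 0 0 0 4 -1" --pt "0 0 0 0 0 8 -1" --pt "0 0 0 0 0 12 -1" --pt "0 0 0 0 0 16 -1" --pt "0 0 0 0 0 20 -1" --pt "0 0 0 0 0 24 -1" --pt "0 0 0 0 0 27 -1" --pt "0 0 0 0 0 29 -1"

```text
time_s: 13.35
eef_pos: [0.5133, 0.2975, 0.1923]
eef_rot: [0.83, 0.0, 0.0, 0.558]
wrist_force: [1.0, -0.5, -1.3]
opening: 0.577
```

servo_tool --pt "0 0 0 0 0 0 -1" --pt "0 0 0 0 0 0 -1" --pt "0 0 0 0 0 0 -1" --pt "0 0 0 0 0 0 -1" --pt "0 0 0 0 0 0 -1" --pt "0 0 0 0 0 0 -1" --pt "0 0 0 0 0 0 -1" --pt "0 0 0 0 0 0 -1"

```text
time_s: 14.35
eef_pos: [0.5133, 0.2975, 0.1923]
eef_rot: [0.83, 0.0, 0.0, 0.558]
wrist_force: [-0.6, -1.3, -1.2]
opening: 0.579
```

```bash
python3 look.py e
```

```text
q [-0.299  0.532  2.147  1.649  1.532  2.032] p [0.5133 0.2975 0.1923]
[[ 0.376 -0.926  0.   ]
 [ 0.926  0.376  0.   ]
 [-0.     0.     1.   ]]
t 14.35 F [-0.56 -1.29 -1.25] open 0.578640412417451
top crop origin 71 191 scale 4
scene crop origin 330 231 scale 4
```

View pics/l_e.png

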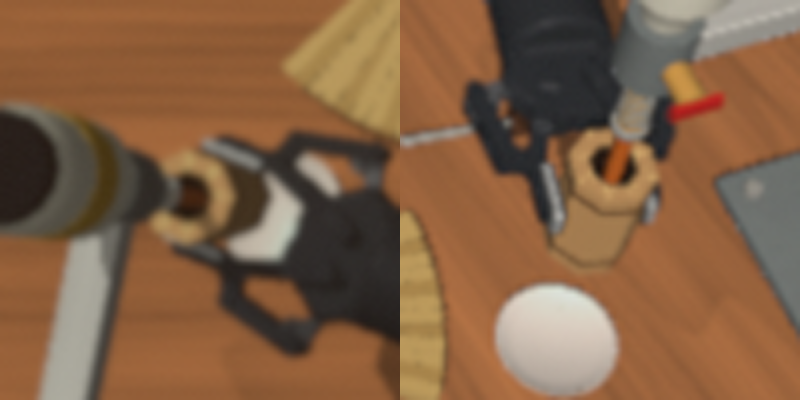

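View pics/full_top_e.png

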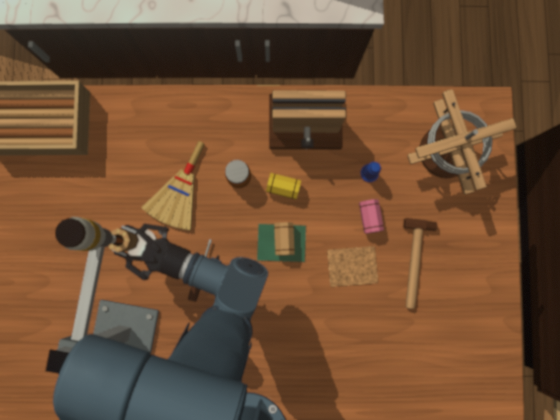

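```bash
python3 - <<'E'
from ik import *
C={n:ctrl.camera(n) for n in("top","scene")}
T=[]
o=ctrl.get_obs();hc=o["eef_pos"]+rot(o).apply([-.017,0,.042]);hc2=hc+[-.0027,.0015,0]
th=np.linspace(0,2*np.pi,60)
for n in C:
    c=C[n];u,v=np.int32(proj(c,[hc2])[0]);x0,y0=u-20,v-20
    k=np.clip(c["pixels"][y0:y0+40,x0:x0+40].astype(float)*1.5,0,255).astype(np.uint8)
    k=cv2.resize(k,(400,400),interpolation=cv2.INTER_CUBIC)
    f=lambda P:np.int32((proj(c,P)-[x0,y0]+.5)*10)
    cv2.polylines(k,[f(hc2+.014*np.c_[np.cos(th),np.sin(th),0*th])],True,(0,255,0),1)
    cv2.polylines(k,[f(np.array([.5042,.2836,hc2[2]])+.0053*np.c_[np.cos(th),np.sin(th),0*th])],True,(255,0,0),1)
    T.append(k)
print(hc2,o["time_s"]);cv2.imwrite("pics/fin.png",np.hstack(T))
E
```

```text
[0.50421116 0.28328578 0.23433127] 14.55
```

View pics/fin.png

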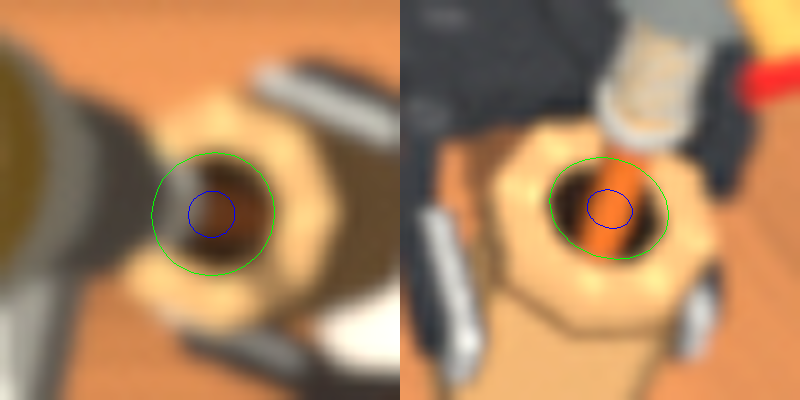

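```bash
python3 - <<'E'
from ik import *
c=ctrl.camera("scene");u,v=np.int32(proj(c,[[0.50421,0.28329,0.23433]])[0]);x0,y0=u-20,v-20
e=np.array([.5042,.2836])+.011*np.array([.785,.619])
for z in(.265,.27,.275,.28): print(z,((proj(c,[[*e,z]])[0]-[x0,y0]+.5)*10+[400,0]).round(1))
E
```

```text
0.265 [621.3 175.2]
0.27 [625.3 163.4]
0.275 [629.3 151.5]
0.28 [633.4 139.5]
```

servo_tool --pt "0 0 0 0 0 1 -1" --pt "0 0 0 0 0 2 -1" --pt "0 0 0 0 0 2 -1" --pt "0 0 0 0 0 2 -1" --pt "0 0 0 0 0 2 -1" --pt "0 0 0 0 0 2 -1" --pt "0 0 0 0 0 2 -1" --pt "0 0 0 0 0 2 -1"

```text
time_s: 15.6
eef_pos: [0.5133, 0.2975, 0.1943]
eef_rot: [0.83, 0.0, 0.0, 0.558]
wrist_force: [-0.7, -0.3, -1.0]
opening: 0.576
```

```bash
python3 -c "
from h import *
log(); print(ctrl.hand_in())"
```

```text
q [-0.299  0.526  2.149  1.649  1.532  2.036] p [0.5133 0.2975 0.1943]
[[ 0.376 -0.926  0.   ]
 [ 0.926  0.376  0.   ]
 [-0.     0.     1.   ]]
t 15.6 F [-0.7  -0.3  -0.97] open 0.5764215112965544
the job is handed in; nothing more can be done
None
```

I took the cap from the cork mat and handed the job in at 15.6 s. The gripper is still holding the cap upright, hole up, with the nozzle tip standing free inside the hole.

- **Which end is bored:** I told this from the camera pictures rather than by feel. The end facing the scene camera was plain, and once the cap was turned up the top view showed the hole. I offered the cap only once.
- **Centring:** The top and scene views put the nozzle within about 1 mm of the hole's axis.
- **Depth:** The cap's centre is at about 194 mm. The tip lies between 189 and 195 mm: casting rays to the tip gave 189 mm, while the collar's lower edge agreed with the nominal 195 mm. Either way the tip is clear of the hole's bottom.
- **Force and grip:** The wrist force stayed at the cap's weight of about 1 N, with no sign of pushing on the nozzle. The grip opening was steady at 0.58.
- **Disagreements:**
  - The cap's length lay about 18° from world x, not within 30° of world y as the task says. I went by the pictures.
  - The cameras and the arm's own pose differed by 3 to 5 mm, so I aligned the hole and tip from the pictures.
- **Other items:** In the last full top view, the other cap and everything else I could see were where they had been.

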